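# Pack the medicine case, latch it and prove the lid holds

## Robot

A 6-joint arm with a two-finger parallel gripper is mounted at the origin on the work surface. World frame = base frame: x ahead of the robot, y to its left, z up, the work surface at z = 0. Lengths are in mm, angles in rad, forces in N, time in s.
With the tool pointing down it reaches from about 300 to 875 mm from the base axis. Payload 6.4 kg.
Tool frame: the origin (TCP) lies where the fingers leave the gripper's body, on its centre line; the fingertips stand 73 mm ahead of it and the grasp point (between the pads) lies 54 mm ahead of it; z points along the fingers, y is the line along which they close (so a half turn about z gives the same grasp; the last joint's range is limited). The gripper opens to 85 mm and grips with 20 to 120 N. Pads are 22 mm wide; open, the fingers measure 114 mm over their backs; the gripper's body (76 mm by 85 mm) begins 54 mm behind the grasp point. The pads swing forward as they close: fully open they stand 13 mm farther back than shut.
Start: joints at [-1.51, 0.181, 1.607, -0, 1.354, -0.206], TCP at [151.612, -554.667, 303.888] pointing down, gripper open.
Joint ranges: [-2.99, 2.99], [-0.89, 2.07], [0.3, 2.58], [-1.14, 4.28], [0, 2.63], [-3.12, 3.12]. Speed limits (rad/s): [2.57, 2.57, 3.01, 3.14, 3.14, 3.14].

## Interface

Orientations are given as a unit quaternion [x, y, z, w].
In Python, from workcell import state, snapshot, close_job gives the robot as it stands. The module is installed in compiled form; this text tells all that it offers.
- The arm moves only by the tool drive_tool, never from a script. Its argument "series" is a list that holds one entry, the list of rows, each a list of 5 numbers: the shift along the tool's x, y, z in m, then the turn about the tool's z in rad, then the finger opening in m, from 0 to 0.0854. In form: [[[tx, ty, tz, roll, fingers], ...]]. A call has 1 to 5 rows; each row is the pose to reach, as a shift and turn from the pose commanded when the call began, along the tool's axes at that moment; what a row does not reach only later rows make up. A row lasts 1/12 s, in which the tool goes at most 41.7 mm and 7.16 degrees, less where a joint would pass 70% of its speed; a pose out of reach is approached as far as the arm can. A call with a gripper value outside its range is refused whole. The fingers move at their own pace and stop on an object; "squeeze" is the grip in N (left out, the last holds). Time passes only in rows, so rows that repeat a pose let the fingers close. It gives the time, the measured TCP pose, the force, the opening and the grip force at its end, in the units of the state.
- state(): the state, without advancing time (a new reading comes with each control period).
- snapshot(name): name is "scene" or "top"; returns a dict with "frame" (400x640x3 uint8, red, green, blue), "fx", "fy", "cx", "cy" (pixels), "distortion" ([k1, k2, p1, p2, k3] as OpenCV has them; the pictures are not rectified), "R" (3x3) and "t" (3): a world point X has camera coordinates R X + t. Camera axes: x right, y down, z forward; pixel columns grow to the right and rows downward; lengths in mm; the calibration is good to about 2 mm. A picture is of the moment at which its call begins. There is no depth.
- close_job(): hands the job in; it is judged then, once.
The state is a dict: "t": time; "joint_pos": joint angles; "dq": joint speeds; "tau": joint torques, N m; "ee_pos": TCP position; "tcp_rot": TCP orientation; "ft_force": force on the tool from outside, world axes, zero at the start; "ft_torque": the same for the moment, N m; "grip_width": finger opening in mm; "grasp_force": force on a finger pad.
Only numpy, scipy, OpenCV 4.12 (cv2) and the standard library are available. Lean on these libraries where they do the work, as an engineer would, in place of code of your own. Each camera call takes 0.05 s, during which the arm holds its last target. There are 200 camera calls.

## Task

Move the glass measuring cup out of the lime-green case and stand it upright in the aluminium tray, and stand every short brown bottle upright inside the case. Close the lid, slide the grey bolt fully home over the lid's ear, and prove the latch by drawing the sprung bar handle straight up with about 12 N (never 20 N or more) for about two seconds, then let it settle back. Leave the tall brown bottles where they are.

Things in the scene. Friction and masses are not known exactly. Their poses are not given: they have to be found in the camera images.
- case: Lime-green open box fixed to the table: outside 160 (x) x 280 (y) x 72 mm high, walls and floor 5 mm. Origin: centre of the underside; x points away from the robot to the lid's hinge, y left along the long side. Place and yaw (to 0.15 rad) vary. Hinge line: parallel to y at x = 80, z = 76 mm. On the front face the bolt's track, to x = -107 mm, y = -5 to 125 mm, 81 mm high.
- lid (a joint): Lid angle, rad: 0 closed, up to 1.8 open; starts at 1.5 to 1.75, about upright. Flat plate 160 x 280 x 8 mm, 150 g; closed, its top is at z = 80 mm. The hinge is stiff (0.2 N m): the lid stays where it is left and must be pushed all the way down. Open, its outer face, with the handle, looks away from the robot; it can be pushed from behind on either side of the handle.
- lid_edge (a point): Middle of the lid's free edge, on its outer (top) face: case frame (-80, 0, 80) mm when closed; 160 mm above the hinge when upright. An ear 30 mm wide (case y = 75 to 105 mm) sticks out 24 mm from this edge, flush with the plate; the bolt goes over it.
- bolt (a joint): Travel of the grey slide bolt on the front of the case, in m: 0 open (start), 0.035 fully home; it slides along the case's +y. It stays where it is left (friction about 1.5 N). Home, its 50 mm long bar lies 2 mm above the lid's ear and holds the lid down. With the lid up or not fully down it must stay open.
- bolt_knob (a point): A point on the axis of the bolt's square upright knob, 14 x 14 mm, 30 mm tall, from 90 to 120 mm above the table (its top is 8 mm above this point, its foot 22 mm below). Case frame (-94, 45, 112) mm when open, y = 80 mm when home.
- pull (a joint): Rise in m of the sprung steel bar handle out of the lid: 0 at rest, stop at 0.024. A spring draws it back: 1 N per mm, so 12 N is 0.012.
- pull_bar (a point): Middle of the handle's round bar: 10 mm thick, 80 mm long along the case's y, standing 35 mm off the lid's top on two 8 mm posts at its ends. With the lid closed: case frame (-45, 0, 115) mm, so 115 mm above the table.
- cup: Glass measuring cup, open at the top, 85 mm tall, 52 mm across at the foot and 56 mm at the rim, 100 g. Origin: centre of its underside, z up. At the start it stands on the floor of the case (5 mm above the table), too tall for the lid to close.
- tray: Aluminium tray fixed to the table, on the left: 160 (x) x 200 (y) x 14 mm high, walls and floor 4 mm. Origin: centre of the underside; x and y along its sides.
- bottle0: Short closed brown bottle with a grey cap, round, 40 mm across and 56 mm tall (cap: top 16 mm, 36 mm across), 50 to 90 g. Origin: centre of its underside, z up. Stands on the table to the right of the case. May be absent.
- bottle1: Short closed brown bottle with a grey cap, round, 40 mm across and 56 mm tall (cap: top 16 mm, 36 mm across), 50 to 90 g. Origin: centre of its underside, z up. Stands on the table to the right of the case. May be absent.
- bottle2: Short closed brown bottle with a grey cap, round, 40 mm across and 56 mm tall (cap: top 16 mm, 36 mm across), 50 to 90 g. Origin: centre of its underside, z up. Stands on the table to the right of the case. May be absent.
- bottle3: Short closed brown bottle with a grey cap, round, 40 mm across and 56 mm tall (cap: top 16 mm, 36 mm across), 50 to 90 g. Origin: centre of its underside, z up. Stands on the table to the right of the case. May be absent.
- tall0: Tall brown bottle, 54 mm across, 130 mm tall, bystander. Origin: centre of its underside.
- tall1: Tall brown bottle, 54 mm across, 130 mm tall, bystander. Origin: centre of its underside.
Not all that is in view belongs to the job. Of the things that look like the cup, the larger one is meant. Leave any yellow look-alike of the bottle2 alone.

How it is judged:
By the outcome, as a careful person would: the job done as asked, in the order asked, and still so for the second after the job is handed in, with the robot touching nothing.
Of bottle0, bottle1, bottle2, bottle3 only 2 to 4 are there at a start; the rules pass over those that are not, and their reading is None.
At some moment in a run one of cup, bottle0, bottle1, bottle2, bottle3 may be knocked a few centimetres aside while the robot is not near it.
It also fails if it takes over 210 s, if anything falls off the work surface, if the arm or the gripper's body presses on something with over 40 N, if the wrist force passes 120 N, or if a joint passes its speed limit or range.

## Working session

There is one attempt and no reset: what is moved stays moved. The work goes in short steps, Python scripts to look and compute and a tool call to move; the robot and the scene stay as the last step left them, time stands still between calls to the robot, and variables do not carry over. Pictures are saved under pics/ and viewed, at most 14 in all, crops included, and the job is handed in when it is done.

Besides the shell and the picture viewer there is one more tool, called after "Request:" as name(argument=value, ...) on one line, values as JSON. drive_tool: Moves the arm, as the interface text tells. Its arguments: {"type":"object","properties":{"series":{"type":"array","items":{"type":"array","items":{"type":"array","items":{"type":"number"}}}},"squeeze":{"type":"number"}},"required":["series"]}

```bash
ls; mkdir -p pics; python3 - <<'E'
from workcell import state,snapshot
import cv2
print(state())
for n in ("scene","top"):
    s=snapshot(n); cv2.imwrite(f"pics/{n}0.png",s["frame"][:,:,::-1])
    print({k:v for k,v in s.items() if k!="frame"})
E
```

```text
pics
{'t': 0.0, 'joint_pos': array([-1.51032209e+00,  1.81531702e-01,  1.60800393e+00, -1.06999119e-05,
        1.35378860e+00, -2.06307707e-01]), 'dq': array([-0.00063339,  0.00133293,  0.00036802,  0.00060343,  0.00043354,
       -0.00094751]), 'tau': array([-8.03264684e-04, -4.44864857e+01, -3.51347065e+01, -3.11924559e-04,
        8.99111910e-03, -3.20766922e-06]), 'ee_pos': array([ 151.57035529, -554.22410138,  302.99126252]), 'tcp_rot': array([ 9.91116082e-01,  1.32996848e-01,  5.78648579e-05, -8.63867276e-04]), 'ft_force': array([-0.09605981,  0.13072728, -0.04709132]), 'ft_torque': array([-0.06361129, -0.04321607,  0.01598299]), 'grasp_force': 0.0, 'grip_width': 85.13085617488467}
{'fx': 373.91921977198456, 'fy': 373.91921977198456, 'cx': 317.93906515456365, 'cy': 198.27558031374102, 'distortion': array([-0.0479064,  0.       ,  0.       ,  0.       ,  0.       ]), 'R': array([[ 0.60732889,  0.79444405, -0.00320476],
       [ 0.45449083, -0.35074771, -0.81878821],
       [-0.65160548,  0.4958172 , -0.57408675]]), 't': array([-352.44067994, -169.7238261 , 1445.43928916])}
{'fx': 492.49363048903444, 'fy': 492.49363048903444, 'cx': 323.573972543068, 'cy': 205.35678561299412, 'distortion': array([-0.10581198,  0.        ,  0.        ,  0.        ,  0.        ]), 'R': array([[ 0.00888384, -0.99979214, -0.01835103],
       [-0.98476469, -0.00556018, -0.17380331],
       [ 0.17366515,  0.01961549, -0.98460939]]), 't': array([  14.25180988,  581.36958013, 1381.52894219])}
```

View pics/scene0.png

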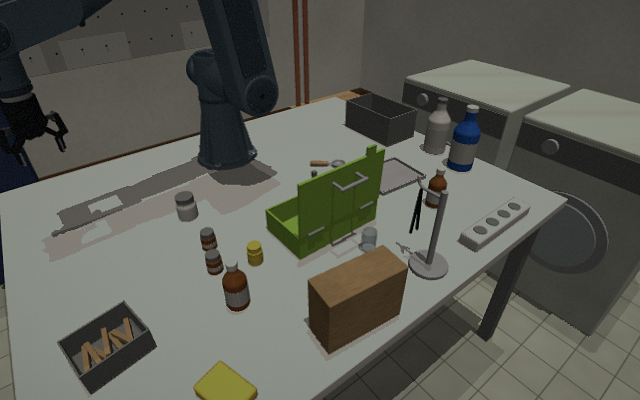

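View pics/top0.png

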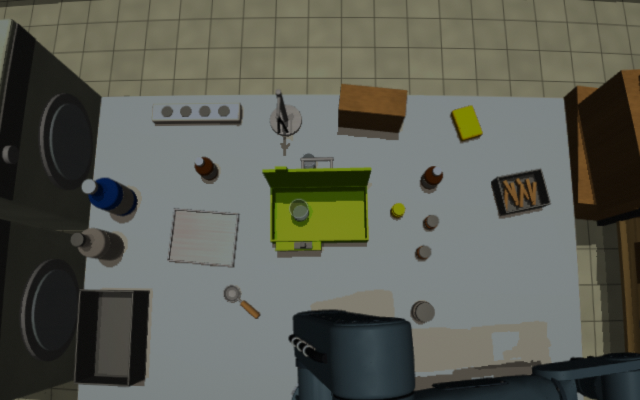

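The top view shows the case at (320,215) with a glass in it at (300,211). A second glass stands behind the lid at (308,160). Brown-bottle candidates are at (431,222) and (424,252), a larger grey-white jar is at (423,312), the yellow look-alike at (398,210), and the tray at (204,238). The next step is to enlarge this and confirm.

```bash
cat > h.py <<'E'
import cv2, numpy as np
from workcell import state, snapshot
def cam(s):
    K=np.array([[s["fx"],0,s["cx"]],[0,s["fy"],s["cy"]],[0,0,1.]]); return K,np.array(s["distortion"]),np.array(s["R"]),np.array(s["t"])
def ray(s,uv):
    K,d,R,t=cam(s); p=cv2.undistortPoints(np.array(uv,float).reshape(-1,1,2),K,d).reshape(-1,2)
    return -R.T@t, np.c_[p,np.ones(len(p))]@R
def onz(s,uv,z):
    C,D=ray(s,uv); return C+D*((z-C[2])/D[:,2])[:,None]
def proj(s,X):
    K,d,R,t=cam(s); return cv2.projectPoints(np.array(X,float).reshape(-1,1,3),cv2.Rodrigues(R)[0],t,K,d)[0].reshape(-1,2)
def blobs(m,amin=30):
    n,l,st,c=cv2.connectedComponentsWithStats(m.astype(np.uint8)); return [(i,st[i],c[i]) for i in range(1,n) if st[i][4]>=amin],l
def crop(s,x0,y0,x1,y1,k,name):
    im=s["frame"][y0:y1,x0:x1,::-1]; im=np.clip(im.astype(float)*1.4,0,255).astype(np.uint8)
    cv2.imwrite("pics/"+name,cv2.resize(im,None,fx=k,fy=k,interpolation=cv2.INTER_CUBIC))
E
python3 - <<'E'
from h import *
s=snapshot("top"); crop(s,250,130,450,330,3,"c1.png")
q=snapshot("scene"); crop(q,160,140,400,290,3.3,"c2.png")
E
```

```text
(no output)
```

View pics/c1.png

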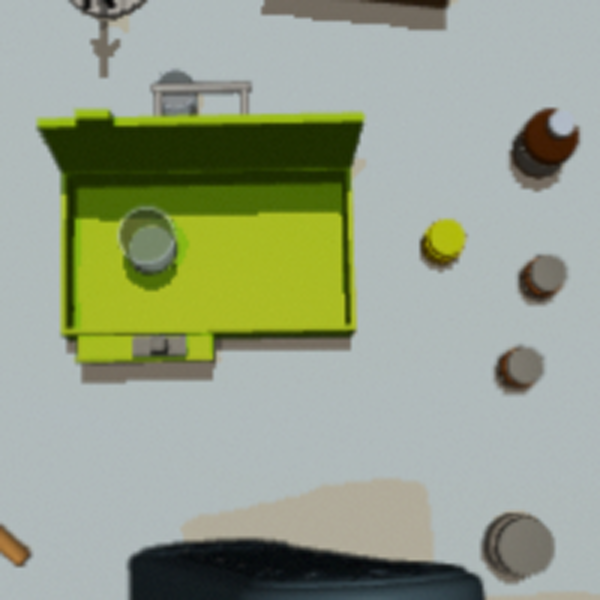

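View pics/c2.png

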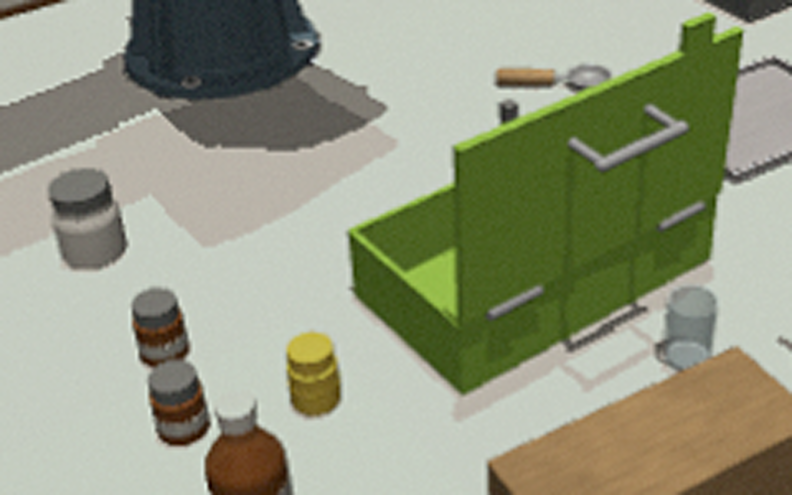

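There are two glasses: (300,211) in the case and (308,160) behind the lid. The first is larger and stands in the case, so it is the cup. The brown bottles with grey caps are at (431,222) and (424,252), so two are present. The jar at (423,312) is white and bigger, and the one at (398,210) is yellow, so both stay.

```bash
python3 - <<'E'
from h import *
s=snapshot("top"); f=s["frame"].astype(int); np.savez("top.npz",f=s["frame"])
print("C",ray(s,[[0,0]])[0])
print("col345",[tuple(f[r,345]) for r in range(234,250)])
print("row225L",[tuple(f[225,c]) for c in range(266,280)])
print("row225R",[tuple(f[225,c]) for c in range(360,374)])
hsv=cv2.cvtColor(s["frame"],cv2.COLOR_RGB2HSV)
green=(hsv[...,0]>28)&(hsv[...,0]<50)&(hsv[...,1]>140)
# caps
for (u,v) in ((431,222),(424,252)):
    w=f[v-10:v+11,u-10:u+11]; print(u,v); print(w.sum(2)//3)
for u,v in ((170,209),(239,212),(176,265),(234,267)): pass
# tray dark border
g=f.sum(2)//3
print("tray row238",g[238,160:180],g[238,228:246]); print("tray col205",g[200:216,205],g[255:275,205])
E
```

```text
C [ 332.46219712   -9.61799655 1461.57186019]
col345 [(np.int64(122), np.int64(133), np.int64(26)), (np.int64(123), np.int64(134), np.int64(26)), (np.int64(122), np.int64(133), np.int64(26)), (np.int64(122), np.int64(133), np.int64(26)), (np.int64(122), np.int64(133), np.int64(26)), (np.int64(112), np.int64(123), np.int64(23)), (np.int64(68), np.int64(78), np.int64(12)), (np.int64(30), np.int64(40), np.int64(4)), (np.int64(43), np.int64(47), np.int64(29)), (np.int64(80), np.int64(75), np.int64(65)), (np.int64(82), np.int64(77), np.int64(68)), (np.int64(84), np.int64(78), np.int64(71)), (np.int64(96), np.int64(94), np.int64(89)), (np.int64(123), np.int64(130), np.int64(129)), (np.int64(127), np.int64(134), np.int64(133)), (np.int64(126), np.int64(133), np.int64(133))]
row225L [(np.int64(127), np.int64(134), np.int64(133)), (np.int64(127), np.int64(134), np.int64(134)), (np.int64(126), np.int64(133), np.int64(133)), (np.int64(126), np.int64(134), np.int64(128)), (np.int64(119), np.int64(132), np.int64(62)), (np.int64(93), np.int64(107), np.int64(21)), (np.int64(43), np.int64(54), np.in
[... 4359 characters left out ...]
 130 130 131]
 [129 121 103  88  65  58  54  49  46  48  53  63  88 116 129 130 130 130
  131 131 131]
 [131 130 126 108  83  77  75  72  71  71  76  94 116 128 130 131 130 130
  130 130 130]
 [130 131 130 120 106 105 104 103 105 104 106 118 128 130 130 131 131 129
  130 131 131]
 [130 130 131 129 128 127 128 127 127 128 129 129 130 130 130 131 130 130
  130 130 130]]
tray row238 [130 131 130 130 130 131 129 131 130 125  99  55  73 118 123 123 122 123
 122 122] [128 129 128 129 128 127 117  82  55 102 127 131 131 130 130 132 130 130]
tray col205 [130 130 131 130 130 130 130 130 131 130 126 109  74 120 127 126] [126 126 125 126 125 125 125 117 113  96 110 129 130 129 130 130 131 130
 130 130]
```

```bash
cat > loc.py <<'E'
from h import *
def cross(p,lvl):  # last index where p>=lvl going forward then falls below, subpixel
    for i in range(len(p)-1):
        if p[i]>=lvl>p[i+1]: return i+(p[i]-lvl)/(p[i]-p[i+1])
def caps(s,guess,hsv=None):
    f=s["frame"].astype(int); g=f.sum(2)/3; sat=f.max(2)-f.min(2); out=[]
    m=((g>68)&(g<100)&(sat<22)).astype(np.uint8); m=cv2.morphologyEx(m,cv2.MORPH_OPEN,np.ones((3,3),np.uint8))
    for i,st,c in blobs(m,40)[0]:
        p=onz(s,[c],56)[0]
        out.append((c.round(1),st[4],p.round(1)))
    return out
E
python3 - <<'E'
from loc import *
s=snapshot("top"); f=s["frame"].astype(int)
for o in caps(s,None):
    if 250<o[0][0]<480 and 120<o[0][1]<340: print(o)
R=f[...,0]; B=f[...,2]
fr=np.array([(c,236+cross(R[236:246,c],75)) for c in range(326,364)])
F=onz(s,fr,72)
L=onz(s,[(260+cross(B[r,260:275],75),r) for r in range(195,236)],72)
Rr=onz(s,[(380-cross(B[r,380:360:-1],75),r) for r in range(195,236)],72)
pF=np.polyfit(F[:,1],F[:,0],1); pL=np.polyfit(L[:,0],L[:,1],1); pR=np.polyfit(Rr[:,0],Rr[:,1],1)
print("front x=a y+b",pF,"left",pL,"right",pR)
yaw=np.mean([-pF[0],pL[0],pR[0]]); print("yaw",yaw)
# centre
xm=np.polyval(pF,0); yl=np.polyval(pL,xm+80); yr=np.polyval(pR,xm+80); print("width",yl-yr)
yc=(yl+yr)/2; xc=np.polyval(pF,yc)+80; print("case",xc,yc)
print("cup rim",onz(s,[(299.3,208)],90),"foot",onz(s,[(300.7,211.7)],5))
g=f.sum(2)/3
tl=onz(s,[(171,238),(236,238)],14); tt=onz(s,[(205,212),(205,265)],14); print("tray",tl,tt)
w=f[195:228,284:318].sum(2)//3
q=snapshot("scene"); crop(s,280,180,320,230,12,"cup.png")
E
```

```text
(array([367.1, 133.6]), np.int32(424), array([ 798.3, -109.3,   56. ]))
(array([283.9, 147. ]), np.int32(67), array([755.8, 137.9,  56. ]))
(array([308. , 156.2]), np.int32(49), array([727.6,  65.7,  56. ]))
(array([432.8, 220.2]), np.int32(105), array([ 538.8, -297.3,   56. ]))
(array([299.1, 244.4]), np.int32(45), array([466.6,  87.4,  56. ]))
(array([346.2, 244.6]), np.int32(159), array([466.8, -47.4,  56. ]))
(array([425.1, 251.4]), np.int32(109), array([ 448.4, -272.7,   56. ]))
(array([298.7, 253.9]), np.int32(257), array([439.2,  88.2,  56. ]))
(array([425.3, 311.9]), np.int32(275), array([ 278.2, -270. ,   56. ]))
front x=a y+b [-2.62899499e-02  4.77750535e+02] left [2.32445347e-02 1.59052365e+02] right [ 2.29317450e-02 -1.20160117e+02]
yaw 0.02415540986400234
width 279.3869406880559
case 556.9007508638922 32.32354640673874
cup rim [[566.39853575  86.3244328   90.        ]] foot [[569.65947148  87.86759292   5.        ]]
tray [[485.76001739 476.13121508  14.        ]
 [487.81306591 278.63051178  14.        ]] [[565.4623409  376.04092036  14.        ]
 [406.63775134 368.46649187  14.        ]]
```

View pics/cup.png

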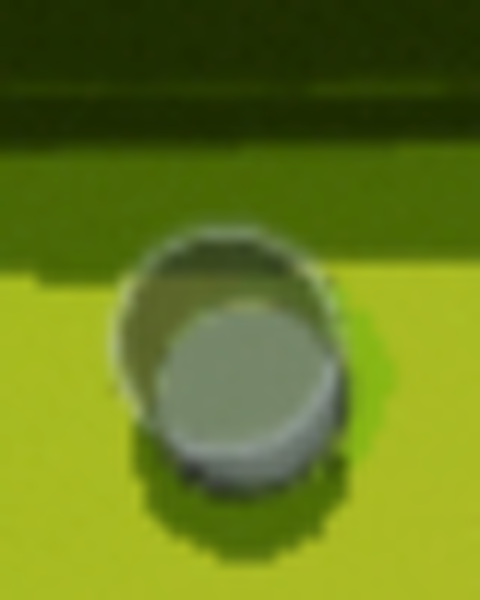

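The enlarged crop shows the cup's rim circle centred at about (298.7,207.6) and its foot at about (300.5,211.4). That puts it near world (569,88), or case (13,55). Next I align the tool with the case.

Request:
drive_tool(series=[[[0,0,0,0.12,0.085],[0,0,0,0.243,0.085],[0,0,0,0.243,0.085]]], squeeze=25)

```text
t: 0.6
ee_pos: [151.6, -554.6, 303.8]
tcp_rot: [1.0, 0.01, -0.0, -0.0]
ft_force: [0.1, 0.9, -0.8]
grip_width: 85.2
grasp_force: 0.0
```

```bash
cat >> h.py <<'E'
CASE=np.array([556.9,32.3]); YAW=0.0242
def c2w(x,y):
    c,s=np.cos(YAW),np.sin(YAW); return CASE+np.array([c*x-s*y,s*x+c*y])
def w2c(p):
    c,s=np.cos(YAW),np.sin(YAW); d=np.array(p[:2])-CASE; return np.array([c*d[0]+s*d[1],-s*d[0]+c*d[1]])
def shift(target):  # world xyz of TCP -> tool shift in mm, plus info
    from scipy.spatial.transform import Rotation as Ro
    st=state(); M=Ro.from_quat(st["tcp_rot"]).as_matrix(); a=np.arctan2(M[1,0],M[0,0])
    print("t",round(st["t"],2),"pos",st["ee_pos"].round(1),"a",a.round(4),"w",round(st["grip_width"],1),"F",st["ft_force"].round(1),"q",st["joint_pos"].round(2))
    if target is not None: print("shift",(M.T@(np.array(target)-st["ee_pos"])).round(1),"roll",round(a-YAW,4))
E
python3 - <<'E'
from h import *
shift([569,88,304])
s=snapshot("top")
print("lid top edge",onz(s,[(268,169.5),(366,169.5)],236), "in case",[w2c(p) for p in onz(s,[(268,169.5),(366,169.5)],236)])
for n,u in (("tall",(432,180)),("yellow",(398,209)),("smallglass",(308,158))): print(n,onz(s,[u],60))
E
```

```text
t 0.6 pos [ 151.6 -554.6  303.8] a 0.0194 w 85.2 F [ 0.1  0.9 -0.8] q [-1.51  0.18  1.61 -0.    1.35  0.04]
shift [ 4.298e+02 -6.344e+02 -1.000e-01] roll -0.0048
lid top edge [[641.42247031 158.52019413 236.        ]
 [642.43730565 -92.98651583 236.        ]] in case [array([ 87.55195221, 124.137992  ]), array([  82.48062209, -127.31963198])]
tall [[ 656.66589094 -297.77760473   60.        ]]
yellow [[ 570.20928775 -196.57934      60.        ]]
smallglass [[721.04183928  65.43968819  60.        ]]
```

Request:
drive_tool(series=[[[0.0215,-0.0317,0,0,0.085],[0.043,-0.0634,0,0,0.085],[0.0645,-0.0951,0,0,0.085],[0.086,-0.1268,0,0,0.085],[0.1075,-0.1585,0,0,0.085]]])

```text
t: 1.07
ee_pos: [255.8, -392.1, 303.9]
tcp_rot: [1.0, 0.014, 0.0, 0.0]
ft_force: [0.2, -0.8, -0.8]
grip_width: 85.4
grasp_force: 0.0
```

Request:
drive_tool(series=[[[0.0215,-0.0317,0,0,0.085],[0.043,-0.0634,0,0,0.085],[0.0645,-0.0951,0,0,0.085],[0.086,-0.1268,0,0,0.085],[0.1075,-0.1585,0,0,0.085]]])

```text
t: 1.48
ee_pos: [359.6, -231.0, 304.2]
tcp_rot: [1.0, 0.014, 0.0, 0.0]
ft_force: [-0.0, -0.2, 0.3]
grip_width: 85.0
grasp_force: 0.0
```

Request:
drive_tool(series=[[[0.0215,-0.0317,0,0,0.085],[0.043,-0.0634,0,0,0.085],[0.0645,-0.0951,0,0,0.085],[0.086,-0.1268,0,0,0.085],[0.1075,-0.1585,0,0,0.085]]])

```text
t: 1.9
ee_pos: [463.4, -69.7, 304.3]
tcp_rot: [1.0, 0.014, 0.0, 0.0]
ft_force: [1.1, -1.0, -0.0]
grip_width: 85.1
grasp_force: 0.0
```

Request:
drive_tool(series=[[[0.02,-0.0317,0,0,0.085],[0.043,-0.0634,0,0,0.085],[0.0645,-0.0951,0,0,0.085],[0.086,-0.1268,0,0,0.085],[0.1075,-0.1585,0,0,0.085]]])

```text
t: 2.32
ee_pos: [567.2, 91.4, 304.0]
tcp_rot: [1.0, 0.014, 0.0, 0.0]
ft_force: [0.8, -1.3, -0.7]
grip_width: 85.1
grasp_force: 0.0
```

```bash
python3 - <<'E'
from h import *
shift([569,88,129])
s=snapshot("top"); crop(s,250,130,450,330,3,"c3.png")
E
```

```text
t 2.32 pos [567.2  91.4 304. ] a 0.0287 w 85.1 F [ 0.8 -1.3 -0.7] q [-0.05  0.18  1.61 -0.    1.35  1.5 ]
shift [  1.7   3.4 175. ] roll 0.0045
```

Request:
drive_tool(series=[[[0.0017,0.0034,0.037,0.0045,0.085],[0.0017,0.0034,0.074,0.0045,0.085],[0.0017,0.0034,0.111,0.0045,0.085],[0.0017,0.0034,0.148,0.0045,0.085],[0.0017,0.0034,0.17,0.0045,0.085]]])

```text
t: 2.78
ee_pos: [566.0, 86.2, 129.8]
tcp_rot: [1.0, 0.012, -0.002, -0.0]
ft_force: [-0.0, -0.4, 0.2]
grip_width: 85.0
grasp_force: 0.0
```

Request:
drive_tool(series=[[[0,0,0.01,0,0.085],[0,0,0.016,0,0.085],[0,0,0.016,0,0.045],[0,0,0.016,0,0.045],[0,0,0.016,0,0.045]]], squeeze=25)

```text
t: 3.2
ee_pos: [569.6, 86.0, 120.0]
tcp_rot: [1.0, 0.01, 0.002, 0.0]
ft_force: [-0.3, -0.6, 0.4]
grip_width: 54.2
grasp_force: 27.1
```

Request:
drive_tool(series=[[[0,0,0,0,0.045],[0,0,0,0,0.045],[0,0,0,0,0.045],[0,0,0,0,0.045],[0,0,0,0,0.045]]])

```text
t: 3.62
ee_pos: [569.6, 86.0, 119.9]
tcp_rot: [1.0, 0.01, 0.002, 0.0]
ft_force: [-0.2, -0.2, 6.8]
grip_width: 54.0
grasp_force: 27.1
```

Request:
drive_tool(series=[[[0,0,-0.01,0,0.045],[0,0,-0.035,0,0.045],[0,0,-0.065,0,0.045],[0,0,-0.095,0,0.045],[0,0,-0.11,0,0.045]]])

```text
t: 4.03
ee_pos: [569.4, 86.0, 232.5]
tcp_rot: [1.0, 0.01, 0.003, 0.0]
ft_force: [1.4, -0.5, -0.7]
grip_width: 54.1
grasp_force: 27.3
```

```bash
python3 - <<'E'
from h import *
shift([486,376,229])
E
```

```text
t 4.03 pos [569.4  86.  232.5] a 0.0195 w 54.1 F [ 1.4 -0.5 -0.7] q [-0.06  0.25  1.67  0.    1.21  1.5 ]
shift [ -77.7 -291.5    3. ] roll -0.0047
```

Request:
drive_tool(series=[[[-0.005,-0.018,0,0,0.045],[-0.014,-0.052,0,0,0.045],[-0.023,-0.086,0,0,0.045],[-0.032,-0.12,0,0,0.045],[-0.041,-0.154,0,0,0.045]]])

```text
t: 4.45
ee_pos: [523.4, 240.4, 228.7]
tcp_rot: [1.0, 0.009, 0.0, -0.0]
ft_force: [0.4, 0.4, -1.2]
grip_width: 54.0
grasp_force: 27.3
```

Request:
drive_tool(series=[[[-0.009,-0.034,0,0,0.045],[-0.018,-0.068,0,0,0.045],[-0.027,-0.102,0,0,0.045],[-0.034,-0.128,0,0,0.045],[-0.037,-0.138,0,0,0.045]]])

```text
t: 4.87
ee_pos: [482.8, 379.7, 228.5]
tcp_rot: [1.0, 0.011, -0.0, -0.001]
ft_force: [-0.3, -0.7, -1.0]
grip_width: 54.3
grasp_force: 27.3
```

Request:
drive_tool(series=[[[0,0,0.02,0,0.045],[0,0,0.05,0,0.045],[0,0,0.08,0,0.045],[0,0,0.1,0,0.045],[0,0,0.1,0,0.045]]])

```text
t: 5.28
ee_pos: [481.8, 374.3, 123.1]
tcp_rot: [1.0, 0.009, -0.004, 0.002]
ft_force: [-0.9, -0.7, -2.0]
grip_width: 54.0
grasp_force: 27.3
```

```bash
python3 - <<'E'
from h import *
shift([486,376,119])
s=snapshot("scene"); crop(s,340,120,480,240,5,"c4.png")
E
```

```text
t 5.28 pos [481.8 374.3 123.1] a 0.019 w 54.0 F [-0.9 -0.7 -2. ] q [ 0.47  0.47  1.63 -0.    1.05  2.02]
shift [ 4.3 -1.6  4. ] roll -0.0052
```

View pics/c4.png

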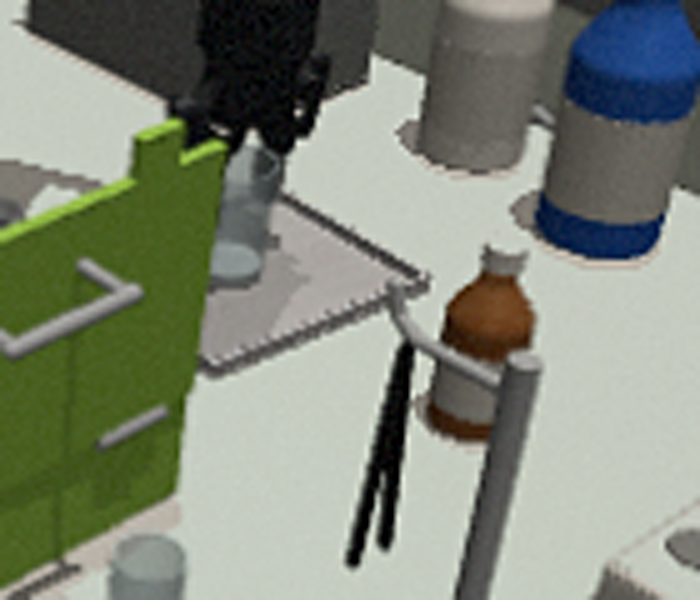

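The cup is gripped and upright just above the tray floor, with its foot at about crop (235,262). I'll lower it gently to contact.

Request:
drive_tool(series=[[[0,0,0.001,0,0.045],[0,0,0.002,0,0.045],[0,0,0.003,0,0.045],[0,0,0.003,0,0.045],[0,0,0.003,0,0.045]]])

```text
t: 5.75
ee_pos: [485.0, 376.7, 126.0]
tcp_rot: [1.0, 0.01, 0.001, -0.0]
ft_force: [0.3, 0.1, -1.0]
grip_width: 53.9
grasp_force: 27.3
```

Request:
drive_tool(series=[[[0,0,0.002,0,0.045],[0,0,0.004,0,0.045],[0,0,0.005,0,0.045],[0,0,0.005,0,0.045],[0,0,0.005,0,0.045]]])

```text
t: 6.17
ee_pos: [484.4, 376.4, 119.6]
tcp_rot: [1.0, 0.01, -0.0, 0.0]
ft_force: [0.2, 0.1, -1.1]
grip_width: 54.4
grasp_force: 27.3
```

Request:
drive_tool(series=[[[0,0,0.001,0,0.045],[0,0,0.002,0,0.045],[0,0,0.002,0,0.045],[0,0,0.002,0,0.045]]])

```text
t: 6.5
ee_pos: [484.9, 376.7, 118.9]
tcp_rot: [1.0, 0.01, 0.0, -0.0]
ft_force: [-2.1, -1.1, 6.1]
grip_width: 54.1
grasp_force: 26.7
```

Contact (6 N). I'll release and go up.

Request:
drive_tool(series=[[[0,0,-0.001,0,0.06],[0,0,-0.001,0,0.083],[0,0,-0.001,0,0.083],[0,0,-0.001,0,0.083],[0,0,-0.001,0,0.083]]])

```text
t: 6.92
ee_pos: [484.5, 376.4, 118.7]
tcp_rot: [1.0, 0.01, -0.0, 0.0]
ft_force: [0.2, 0.3, -0.8]
grip_width: 82.9
grasp_force: 0.0
```

Request:
drive_tool(series=[[[0,0,-0.01,0,0.083],[0,0,-0.04,0,0.083],[0,0,-0.075,0,0.083],[0,0,-0.11,0,0.083],[0,0,-0.13,0,0.083]]])

```text
t: 7.33
ee_pos: [485.7, 377.2, 254.1]
tcp_rot: [1.0, 0.01, 0.003, -0.001]
ft_force: [1.0, -0.5, 0.5]
grip_width: 83.0
grasp_force: 0.0
```

```bash
python3 - <<'E'
from h import *; from loc import caps
shift([448.4,-272.7,250])
s=snapshot("top"); 
for o in caps(s,None):
    if 380<o[0][0]<480 and 180<o[0][1]<340: print(o)
cv2.imwrite("pics/top1.png",s["frame"][:,:,::-1])
E
```

```text
t 7.33 pos [485.7 377.2 254.1] a 0.0194 w 83.0 F [ 1.  -0.5  0.5] q [0.47 0.31 1.55 0.   1.27 2.02]
shift [-50.  649.    2.2] roll -0.0048
(array([432.5, 220.5]), np.int32(100), array([ 537.7, -296.6,   56. ]))
(array([424.9, 251.4]), np.int32(108), array([ 448.4, -272.3,   56. ]))
(array([424.9, 311.6]), np.int32(274), array([ 279. , -268.9,   56. ]))
```

View pics/top1.png

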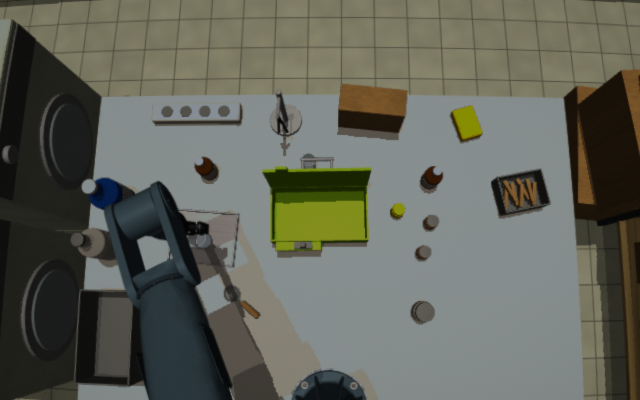

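The cup stands in the tray at about (204,240), the case is empty, and the brown bottles are at (432,220) and (425,251). Next is the nearer bottle, B, at (448,-272).

Request:
drive_tool(series=[[[-0.0028,0.03,0,0,0.083],[-0.0056,0.068,0,0,0.083],[-0.0084,0.106,0,0,0.083],[-0.0112,0.144,0,0,0.083],[-0.014,0.182,0,0,0.083]]])

```text
t: 7.8
ee_pos: [473.5, 192.8, 249.3]
tcp_rot: [1.0, 0.01, 0.0, -0.0]
ft_force: [0.6, -0.2, 0.4]
grip_width: 83.2
grasp_force: 0.0
```

Request:
drive_tool(series=[[[-0.0028,0.038,0,0,0.083],[-0.0056,0.076,0,0,0.083],[-0.0084,0.114,0,0,0.083],[-0.0112,0.152,0,0,0.083],[-0.014,0.19,0,0,0.083]]])

```text
t: 8.22
ee_pos: [463.3, 2.3, 249.6]
tcp_rot: [1.0, 0.01, 0.001, 0.0]
ft_force: [0.6, 0.5, -0.7]
grip_width: 83.0
grasp_force: 0.0
```

Request:
drive_tool(series=[[[-0.0028,0.038,0,0,0.083],[-0.0056,0.076,0,0,0.083],[-0.0084,0.114,0,0,0.083],[-0.0112,0.152,0,0,0.083],[-0.014,0.19,0,0,0.083]]])

```text
t: 8.63
ee_pos: [452.9, -188.1, 249.5]
tcp_rot: [1.0, 0.01, 0.0, 0.0]
ft_force: [0.6, -0.3, 0.4]
grip_width: 83.0
grasp_force: 0.0
```

Request:
drive_tool(series=[[[-0.003,0.037,0,0,0.083],[-0.006,0.068,0,0,0.083],[-0.008,0.087,0,0,0.083],[-0.008,0.087,0,0,0.083],[-0.008,0.087,0,0,0.083]]])

```text
t: 9.05
ee_pos: [446.8, -274.2, 249.1]
tcp_rot: [1.0, 0.009, 0.0, -0.0]
ft_force: [-0.5, 0.9, -0.6]
grip_width: 83.0
grasp_force: 0.0
```

```bash
python3 - <<'E'
from h import *
shift([448.4,-272.3,82])
E
```

```text
t 9.05 pos [ 446.8 -274.2  249.1] a 0.017 w 83.0 F [-0.5  0.9 -0.6] q [-0.78  0.12  1.79  0.    1.23  0.78]
shift [  1.7  -1.8 167.1] roll -0.0072
```

Request:
drive_tool(series=[[[0.0015,-0.0018,0.03,-0.007,0.083],[0.0015,-0.0018,0.068,-0.007,0.083],[0.0015,-0.0018,0.106,-0.007,0.083],[0.0015,-0.0018,0.144,-0.007,0.083],[0.0015,-0.0018,0.168,-0.007,0.083]]])

```text
t: 9.47
ee_pos: [447.4, -268.6, 77.8]
tcp_rot: [1.0, 0.014, -0.001, -0.002]
ft_force: [0.0, 0.2, -0.8]
grip_width: 82.6
grasp_force: 0.0
```

Request:
drive_tool(series=[[[0,0,0,0,0.083],[0,0,0,0,0.03],[0,0,0,0,0.03],[0,0,0,0,0.03],[0,0,0,0,0.03]]], squeeze=25)

```text
t: 9.88
ee_pos: [449.9, -272.4, 83.4]
tcp_rot: [1.0, 0.013, 0.002, 0.001]
ft_force: [0.5, 1.7, 6.7]
grip_width: 39.5
grasp_force: 24.4
```

Request:
drive_tool(series=[[[0,0,0,0,0.03],[0,0,0,0,0.03],[0,0,0,0,0.03],[0,0,0,0,0.03]]])

```text
t: 10.22
ee_pos: [449.9, -272.4, 83.4]
tcp_rot: [1.0, 0.013, 0.002, 0.001]
ft_force: [-0.3, 2.3, 7.4]
grip_width: 39.1
grasp_force: 24.6
```

Request:
drive_tool(series=[[[0,0,-0.01,0,0.03],[0,0,-0.035,0,0.03],[0,0,-0.07,0,0.03],[0,0,-0.105,0,0.03],[0,0,-0.135,0,0.03]]])

```text
t: 10.63
ee_pos: [448.7, -271.7, 219.5]
tcp_rot: [1.0, 0.013, 0.001, 0.001]
ft_force: [0.4, -1.0, -1.6]
grip_width: 39.3
grasp_force: 25.5
```

Request:
drive_tool(series=[[[0.007,-0.025,0,0,0.03],[0.017,-0.06,0,0,0.03],[0.027,-0.095,0,0,0.03],[0.037,-0.13,0,0,0.03],[0.047,-0.165,0,0,0.03]]])

```text
t: 11.05
ee_pos: [491.4, -104.0, 217.5]
tcp_rot: [1.0, 0.013, 0.001, 0.0]
ft_force: [0.2, -0.4, -1.4]
grip_width: 39.2
grasp_force: 25.6
```

Request:
drive_tool(series=[[[0.01,-0.035,0,0,0.03],[0.02,-0.07,0,0,0.03],[0.03,-0.105,0,0,0.03],[0.04,-0.14,0,0,0.03],[0.048,-0.167,0,0,0.03]]])

```text
t: 11.47
ee_pos: [535.1, 65.4, 217.5]
tcp_rot: [1.0, 0.014, 0.001, -0.0]
ft_force: [1.4, -0.4, -1.4]
grip_width: 39.5
grasp_force: 25.6
```

Request:
drive_tool(series=[[[0,0,0,0,0.03],[0,0,0,0,0.03]]])

```text
t: 11.63
ee_pos: [534.9, 64.3, 217.1]
tcp_rot: [1.0, 0.015, 0.001, 0.0]
ft_force: [-0.3, 0.4, -0.3]
grip_width: 39.2
grasp_force: 25.6
```

```bash
python3 - <<'E'
from h import *
t=c2w(-20,30); shift([*t,92])
from loc import caps
s=snapshot("top"); 
for o in caps(s,None):
    if 380<o[0][0]<480 and 180<o[0][1]<340: print(o)
E
```

```text
t 11.63 pos [534.9  64.3 217.1] a 0.0295 w 39.2 F [-0.3  0.4 -0.3] q [-0.1   0.2   1.78 -0.    1.17  1.44]
shift [  1.    2.5 125.1] roll 0.0053
(array([432.8, 220.5]), np.int32(103), array([ 537.9, -297.2,   56. ]))
(array([425. , 311.7]), np.int32(273), array([ 278.9, -269.2,   56. ]))
```

Request:
drive_tool(series=[[[0,0.0025,0.02,0.005,0.03],[0,0.0025,0.05,0.005,0.03],[0,0.0025,0.08,0.005,0.03],[0,0.0025,0.11,0.005,0.03],[0,0.0025,0.121,0.005,0.03]]])

```text
t: 12.1
ee_pos: [532.3, 59.0, 91.6]
tcp_rot: [1.0, 0.01, -0.003, -0.0]
ft_force: [-0.7, 1.2, -1.0]
grip_width: 39.4
grasp_force: 25.7
```

Request:
drive_tool(series=[[[0,0,0,0,0.03],[0,0,0.002,0,0.03],[0,0,0.004,0,0.03],[0,0,0.006,0,0.03],[0,0,0.006,0,0.03]]])

```text
t: 12.52
ee_pos: [535.7, 60.2, 90.1]
tcp_rot: [1.0, 0.011, 0.001, 0.0]
ft_force: [-1.0, -0.2, -0.6]
grip_width: 38.8
grasp_force: 25.7
```

Request:
drive_tool(series=[[[0,0,0.001,0,0.03],[0,0,0.002,0,0.03],[0,0,0.002,0,0.03],[0,0,0.002,0,0.03]]])

```text
t: 12.85
ee_pos: [535.6, 60.4, 88.4]
tcp_rot: [1.0, 0.011, 0.001, 0.0]
ft_force: [-4.0, 0.1, 8.8]
grip_width: 38.8
grasp_force: 26.5
```

Request:
drive_tool(series=[[[0,0,0.0005,0,0.03],[0,0,0.001,0,0.03],[0,0,0.001,0,0.03],[0,0,0.001,0,0.03]]])

```text
t: 13.18
ee_pos: [535.6, 60.4, 88.4]
tcp_rot: [1.0, 0.011, 0.001, 0.0]
ft_force: [-7.6, -0.1, 17.8]
grip_width: 39.4
grasp_force: 27.5
```

Request:
drive_tool(series=[[[0,0,-0.002,0,0.03],[0,0,-0.002,0,0.06],[0,0,-0.002,0,0.06],[0,0,-0.002,0,0.06],[0,0,-0.002,0,0.06]]])

```text
t: 13.6
ee_pos: [534.8, 60.4, 87.7]
tcp_rot: [1.0, 0.011, -0.0, -0.0]
ft_force: [-0.8, -0.2, -0.2]
grip_width: 60.0
grasp_force: 0.0
```

Request:
drive_tool(series=[[[0,0,-0.01,0,0.06],[0,0,-0.04,0,0.06],[0,0,-0.075,0,0.06],[0,0,-0.11,0,0.06],[0,0,-0.13,0,0.06]]])

```text
t: 14.02
ee_pos: [536.2, 60.2, 222.4]
tcp_rot: [1.0, 0.011, 0.002, 0.0]
ft_force: [1.7, 0.7, -0.2]
grip_width: 60.0
grasp_force: 0.0
```

Request:
drive_tool(series=[[[-0.0005,0.025,0,0,0.083],[-0.001,0.063,0,0,0.083],[-0.0016,0.101,0,0,0.083],[-0.0022,0.139,0,0,0.083],[-0.0028,0.177,0,0,0.083]]])

```text
t: 14.43
ee_pos: [535.6, -118.1, 218.8]
tcp_rot: [1.0, 0.011, 0.0, 0.0]
ft_force: [1.1, -0.1, 0.7]
grip_width: 82.9
grasp_force: 0.0
```

Request:
drive_tool(series=[[[-0.0005,0.038,0,0,0.083],[-0.001,0.076,0,0,0.083],[-0.0016,0.114,0,0,0.083],[-0.0022,0.152,0,0,0.083],[-0.0028,0.18,0,0,0.083]]])

```text
t: 14.85
ee_pos: [536.4, -299.9, 218.7]
tcp_rot: [1.0, 0.01, 0.0, 0.001]
ft_force: [0.6, -0.2, -0.1]
grip_width: 83.0
grasp_force: 0.0
```

```bash
python3 - <<'E'
from h import *
shift([537.9,-297,83])
from loc import caps
s=snapshot("top"); 
for o in caps(s,None):
    if 270<o[0][0]<480 and 180<o[0][1]<340: print(o)
E
```

```text
t 14.85 pos [ 536.4 -299.9  218.7] a 0.0198 w 83.0 F [ 0.6 -0.2 -0.1] q [-0.7   0.35  1.58 -0.    1.21  0.85]
shift [  1.5  -3.  135.7] roll -0.0044
(array([471.8, 190.5]), np.int32(60), array([ 627.1, -415.2,   56. ]))
(array([308.8, 221.1]), np.int32(101), array([534.1,  60.5,  56. ]))
(array([299.3, 244.7]), np.int32(53), array([465.5,  87. ,  56. ]))
(array([350., 244.]), np.int32(99), array([468.6, -58.2,  56. ]))
(array([298.8, 253.3]), np.int32(220), array([441.,  88.,  56.]))
```

Request:
drive_tool(series=[[[0.0015,-0.0025,0.03,-0.004,0.083],[0.0015,-0.0025,0.068,-0.004,0.083],[0.0015,-0.0025,0.105,-0.004,0.083],[0.0015,-0.0025,0.13,-0.004,0.083],[0.0015,-0.0025,0.137,-0.004,0.083]]])

```text
t: 15.32
ee_pos: [535.7, -291.9, 76.3]
tcp_rot: [1.0, 0.013, -0.003, -0.003]
ft_force: [-1.1, 0.5, -0.3]
grip_width: 82.9
grasp_force: 0.0
```

Request:
drive_tool(series=[[[0,0,0,0,0.083],[0,0,0,0,0.03],[0,0,0,0,0.03],[0,0,0,0,0.03],[0,0,0,0,0.03]]], squeeze=25)

```text
t: 15.73
ee_pos: [539.5, -295.0, 83.3]
tcp_rot: [1.0, 0.013, 0.002, 0.001]
ft_force: [-1.0, 1.2, 5.3]
grip_width: 38.9
grasp_force: 24.6
```

Request:
drive_tool(series=[[[0,0,0,0,0.03],[0,0,0,0,0.03],[0,0,0,0,0.03],[0,0,0,0,0.03]]])

```text
t: 16.07
ee_pos: [539.5, -295.1, 83.3]
tcp_rot: [1.0, 0.013, 0.001, 0.001]
ft_force: [-1.3, 0.4, 7.8]
grip_width: 39.1
grasp_force: 24.6
```

Request:
drive_tool(series=[[[0,0,-0.01,0,0.03],[0,0,-0.035,0,0.03],[0,0,-0.07,0,0.03],[0,0,-0.105,0,0.03],[0,0,-0.135,0,0.03]]])

```text
t: 16.48
ee_pos: [538.4, -294.2, 219.0]
tcp_rot: [1.0, 0.013, 0.001, 0.001]
ft_force: [1.0, -0.5, -1.0]
grip_width: 39.2
grasp_force: 25.5
```

Request:
drive_tool(series=[[[0,-0.025,0,0,0.03],[0.001,-0.06,0,0,0.03],[0.002,-0.095,0,0,0.03],[0.003,-0.13,0,0,0.03],[0.004,-0.16,0,0,0.03]]])

```text
t: 16.9
ee_pos: [537.8, -132.1, 216.8]
tcp_rot: [1.0, 0.013, 0.0, -0.0]
ft_force: [1.2, -0.2, -1.8]
grip_width: 39.3
grasp_force: 25.5
```

Request:
drive_tool(series=[[[0.001,-0.035,0,0,0.03],[0.001,-0.07,0,0,0.03],[0.002,-0.1,0,0,0.03],[0.002,-0.1,0,0,0.03],[0.002,-0.1,0,0,0.03]]])

```text
t: 17.32
ee_pos: [537.6, -32.6, 216.7]
tcp_rot: [1.0, 0.014, 0.0, 0.0]
ft_force: [-0.8, -0.1, -1.1]
grip_width: 39.0
grasp_force: 25.6
```

```bash
python3 - <<'E'
from h import *
t=c2w(-20,-65); shift([*t,88.5])
E
```

```text
t 17.32 pos [537.6 -32.6 216.7] a 0.0286 w 39.0 F [-0.8 -0.1 -1.1] q [-0.28  0.2   1.78 -0.    1.17  1.26]
shift [  0.7   0.6 128.2] roll 0.0044
```

Request:
drive_tool(series=[[[0,0,0.02,0.004,0.03],[0,0,0.05,0.004,0.03],[0,0,0.08,0.004,0.03],[0,0,0.11,0.004,0.03],[0,0,0.121,0.004,0.03]]])

```text
t: 17.73
ee_pos: [535.5, -34.9, 91.4]
tcp_rot: [1.0, 0.01, -0.003, -0.001]
ft_force: [-1.3, 0.6, -1.5]
grip_width: 39.3
grasp_force: 25.6
```

Request:
drive_tool(series=[[[0,0,0,0,0.03],[0,0,0.002,0,0.03],[0,0,0.004,0,0.03],[0,0,0.006,0,0.03],[0,0,0.006,0,0.03]]])

```text
t: 18.15
ee_pos: [538.6, -34.4, 90.1]
tcp_rot: [1.0, 0.011, 0.001, 0.0]
ft_force: [0.5, -0.5, -1.4]
grip_width: 39.4
grasp_force: 25.6
```

Request:
drive_tool(series=[[[0,0,0.001,0,0.03],[0,0,0.0015,0,0.03],[0,0,0.0015,0,0.03],[0,0,0.0015,0,0.03]]])

```text
t: 18.48
ee_pos: [538.3, -34.2, 88.3]
tcp_rot: [1.0, 0.011, 0.001, 0.0]
ft_force: [-1.7, 0.1, 6.4]
grip_width: 39.3
grasp_force: 26.1
```

Request:
drive_tool(series=[[[0,0,-0.001,0,0.03],[0,0,-0.001,0,0.06],[0,0,-0.001,0,0.06],[0,0,-0.001,0,0.06],[0,0,-0.001,0,0.06]]])

```text
t: 18.9
ee_pos: [537.7, -34.1, 88.3]
tcp_rot: [1.0, 0.011, -0.0, -0.0]
ft_force: [0.0, 0.5, -0.0]
grip_width: 59.8
grasp_force: 0.0
```

Request:
drive_tool(series=[[[0,0,-0.01,0,0.06],[0,0,-0.04,0,0.06],[0,0,-0.075,0,0.06],[0,0,-0.11,0,0.06],[0,0,-0.145,0,0.06]]])

```text
t: 19.32
ee_pos: [537.4, -34.0, 235.5]
tcp_rot: [1.0, 0.011, -0.0, -0.0]
ft_force: [1.1, -0.0, -0.4]
grip_width: 59.8
grasp_force: 0.0
```

Request:
drive_tool(series=[[[0,0,-0.035,0,0.0],[0,0,-0.07,0,0.0],[0,0,-0.1,0,0.0],[0,0,-0.11,0,0.0],[0,0,-0.11,0,0.0]]])

```text
t: 19.73
ee_pos: [538.9, -34.4, 347.6]
tcp_rot: [1.0, 0.011, 0.003, 0.001]
ft_force: [0.4, -0.5, 0.4]
grip_width: 0.1
grasp_force: 0.0
```

```bash
python3 - <<'E'
from h import *
t=c2w(140,-85); shift([*t,345])
s=snapshot("scene"); crop(s,150,150,400,270,3.2,"c5.png")
s=snapshot("top"); im=s["frame"]; cv2.imwrite("pics/top2.png",im[:,:,::-1])
from loc import caps
for o in caps(s,None):
    if 270<o[0][0]<480 and 180<o[0][1]<340: print(o)
E
```

```text
t 19.73 pos [538.9 -34.4 347.6] a 0.0214 w 0.1 F [ 0.4 -0.5  0.4] q [-0.28  0.06  1.65  0.    1.42  1.27]
shift [159.6  18.3   3.8] roll -0.0028
(array([297.8, 227.9]), np.int32(357), array([514.1,  92. ,  56. ]))
(array([358.1, 242.3]), np.int32(374), array([473.6, -81.2,  56. ]))
(array([341.6, 220.4]), np.int32(104), array([536.6, -34. ,  56. ]))
(array([343. , 247.4]), np.int32(154), array([458.8, -38.1,  56. ]))
(array([425. , 311.7]), np.int32(275), array([ 278.9, -269.1,   56. ]))
```

View pics/c5.png

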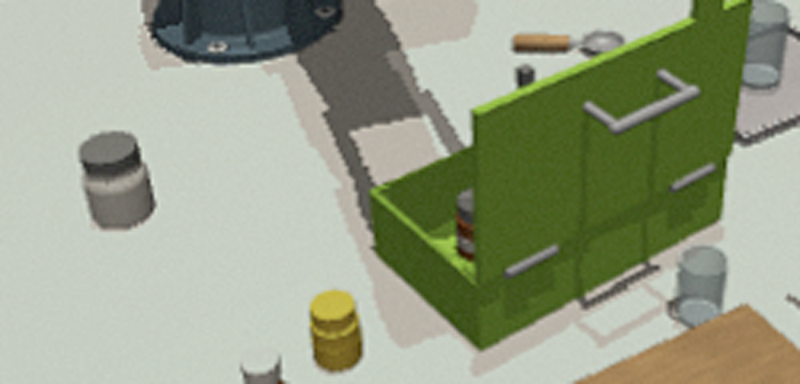

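The right bottle stands upright in the case. I can't see the left one from here, so I'll check the top view.

View pics/top2.png

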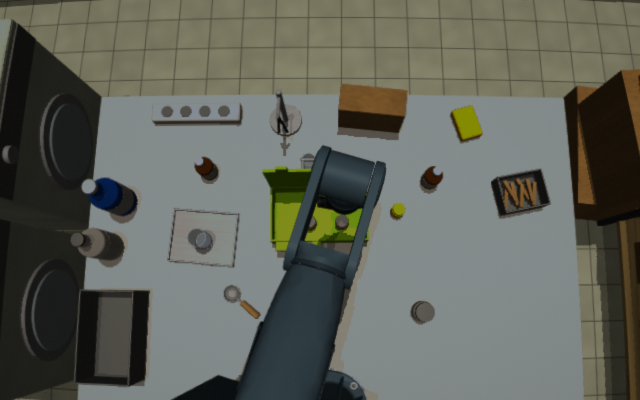

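Both bottles stand in the case, at (310,222) and (341,221), and the cup is in the tray at (204,240). Now I go behind the lid.

Request:
drive_tool(series=[[[0.02,0.002,0,0,0],[0.055,0.006,0,0,0],[0.09,0.01,0,0,0],[0.125,0.014,0,0,0],[0.16,0.018,0,0,0]]])

```text
t: 20.25
ee_pos: [698.6, -48.6, 339.6]
tcp_rot: [1.0, 0.011, -0.003, -0.001]
ft_force: [0.9, -1.0, 0.1]
grip_width: -0.0
grasp_force: 0.0
```

Request:
drive_tool(series=[[[0,0,0.0,0,0],[0,0,0.03,0,0],[0,0,0.06,0,0],[0,0,0.075,0,0],[0,0,0.075,0,0]]])

```text
t: 20.67
ee_pos: [694.5, -47.9, 259.4]
tcp_rot: [1.0, 0.011, -0.007, -0.002]
ft_force: [-1.2, -0.4, -1.4]
grip_width: -0.1
grasp_force: 0.0
```

```bash
python3 - <<'E'
from h import *
shift(None); p=state()["ee_pos"]; c=w2c(p); print("case",c)
for th in np.arange(1.6,-0.01,-0.1):
    r=130-20*(1-th/1.6); x=80-r*np.cos(th)+4*np.sin(th); z=76+r*np.sin(th)+4*np.cos(th)
    print(round(th,2),"tool dx",round(x+11-c[0],1),"dz(down)",round(-(z+73-p[2]),1))
E
```

```text
t 20.67 pos [694.5 -47.9 259.4] a 0.0212 w -0.1 F [-1.2 -0.4 -1.4] q [-0.24  0.49  1.3  -0.    1.37  1.31]
case [135.62614954 -83.53980991]
1.6 tool dx -36.8 dz(down) -19.4
1.5 tool dx -49.7 dz(down) -18.3
1.4 tool dx -62.4 dz(down) -15.9
1.3 tool dx -74.5 dz(down) -12.3
1.2 tool dx -86.2 dz(down) -7.5
1.1 tool dx -97.2 dz(down) -1.7
1.0 tool dx -107.4 dz(down) 5.2
0.9 tool dx -116.9 dz(down) 13.0
0.8 tool dx -125.4 dz(down) 21.6
0.7 tool dx -132.9 dz(down) 30.9
0.6 tool dx -139.3 dz(down) 40.8
0.5 tool dx -144.7 dz(down) 51.2
0.4 tool dx -149.0 dz(down) 62.0
0.3 tool dx -152.1 dz(down) 73.0
0.2 tool dx -154.1 dz(down) 84.2
0.1 tool dx -154.9 dz(down) 95.4
-0.0 tool dx -154.6 dz(down) 106.4
```

Request:
drive_tool(series=[[[0,0,0,0,0],[-0.01,0,0,0,0],[-0.02,0,0,0,0],[-0.02,0,0,0,0],[-0.02,0,0,0,0]]])

```text
t: 21.08
ee_pos: [678.5, -49.2, 270.1]
tcp_rot: [1.0, 0.011, 0.001, 0.0]
ft_force: [1.1, 0.4, 0.2]
grip_width: 0.3
grasp_force: 0.0
```

```bash
python3 - <<'E'
from h import *
shift(None); p=state()["ee_pos"]; c=w2c(p); print("case",c)
for th in np.arange(1.6,-0.01,-0.1):
    r=122; x=80-r*np.cos(th)+4*np.sin(th); z=76+r*np.sin(th)+4*np.cos(th)
    print(round(th,2),"tool dx",round(x+11-c[0],1),"dz(down)",round(-(z+73-p[2]),1))
E
```

```text
t 21.08 pos [678.5 -49.2 270.1] a 0.0211 w 0.3 F [1.1 0.4 0.2] q [-0.25  0.44  1.35  0.    1.35  1.3 ]
case [119.57976545 -84.44959507]
1.6 tool dx -21.0 dz(down) -0.7
1.5 tool dx -33.2 dz(down) -0.9
1.4 tool dx -45.4 dz(down) 0.2
1.3 tool dx -57.4 dz(down) 2.5
1.2 tool dx -69.1 dz(down) 5.9
1.1 tool dx -80.4 dz(down) 10.6
1.0 tool dx -91.1 dz(down) 16.3
0.9 tool dx -101.3 dz(down) 23.0
0.8 tool dx -110.7 dz(down) 30.8
0.7 tool dx -119.3 dz(down) 39.4
0.6 tool dx -127.0 dz(down) 48.9
0.5 tool dx -133.7 dz(down) 59.1
0.4 tool dx -139.4 dz(down) 69.9
0.3 tool dx -143.9 dz(down) 81.2
0.2 tool dx -147.4 dz(down) 92.9
0.1 tool dx -149.6 dz(down) 104.9
-0.0 tool dx -150.6 dz(down) 117.1
```

Request:
drive_tool(series=[[[-0.015,0,0,0,0],[-0.03,0,0,0,0],[-0.045,0,0,0,0],[-0.057,0,0.0025,0,0],[-0.069,0,0.006,0,0]]])

```text
t: 21.5
ee_pos: [610.0, -50.8, 264.2]
tcp_rot: [1.0, 0.011, 0.002, 0.0]
ft_force: [0.0, 0.3, 1.1]
grip_width: 0.1
grasp_force: 0.8
```

Request:
drive_tool(series=[[[-0.0113,0,0.0047,0,0],[-0.022,0,0.0104,0,0],[-0.0322,0,0.0171,0,0],[-0.0416,0,0.0249,0,0],[-0.0502,0,0.0335,0,0]]])

```text
t: 21.92
ee_pos: [559.7, -52.0, 230.3]
tcp_rot: [1.0, 0.011, 0.002, 0.0]
ft_force: [0.3, 0.2, 1.1]
grip_width: 0.3
grasp_force: 0.5
```

Request:
drive_tool(series=[[[-0.0077,0,0.0095,0,0],[-0.0144,0,0.0197,0,0],[-0.0201,0,0.0305,0,0],[-0.0246,0,0.0418,0,0],[-0.0281,0,0.0535,0,0]]])

```text
t: 22.33
ee_pos: [530.8, -52.4, 174.8]
tcp_rot: [1.0, 0.011, 0.0, 0.0]
ft_force: [0.5, -0.2, 0.2]
grip_width: -0.2
grasp_force: 0.3
```

```bash
python3 - <<'E'
from h import *
t=c2w(-35,-85); shift([*t,153])
s=snapshot("scene"); crop(s,150,120,400,270,3.2,"c6.png")
E
```

```text
t 22.33 pos [530.8 -52.4 174.8] a 0.0212 w -0.2 F [ 0.5 -0.2  0.2] q [-0.32  0.24  1.82 -0.    1.08  1.23]
shift [-6.9  1.  21.8] roll -0.003
```

View pics/c6.png

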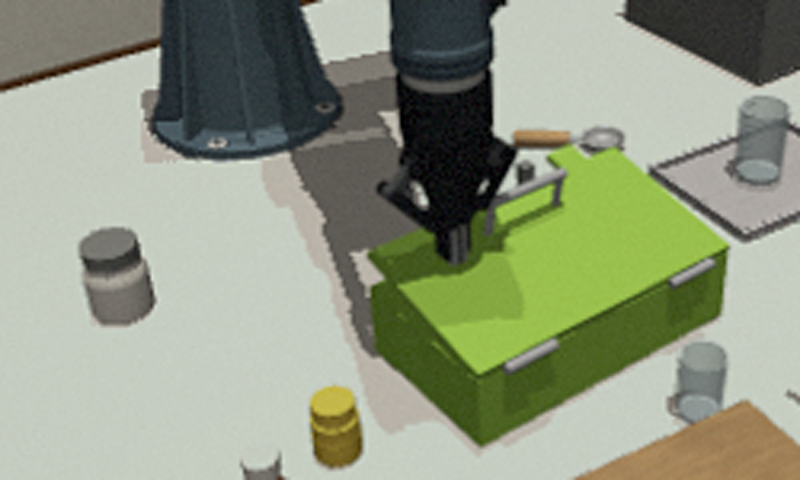

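The lid is nearly closed. Tips are on it at about crop (455,255) and the handle at (525,190). I'll shift away from the handle and press down.

Request:
drive_tool(series=[[[-0.002,0.01,-0.005,0,0],[-0.005,0.02,-0.003,0,0],[-0.007,0.02,0.006,0,0],[-0.007,0.02,0.014,0,0],[-0.007,0.02,0.02,0,0]]])

```text
t: 22.8
ee_pos: [524.1, -72.8, 154.6]
tcp_rot: [1.0, 0.01, -0.0, -0.0]
ft_force: [-0.5, 0.0, 0.5]
grip_width: 0.1
grasp_force: 0.2
```

Request:
drive_tool(series=[[[0,0,0.001,0,0],[0,0,0.002,0,0],[0,0,0.003,0,0],[0,0,0.003,0,0]]])

```text
t: 23.13
ee_pos: [524.1, -72.1, 152.6]
tcp_rot: [1.0, 0.011, -0.0, -0.0]
ft_force: [-0.8, -0.2, 0.7]
grip_width: -0.2
grasp_force: 0.4
```

Request:
drive_tool(series=[[[0,0,0.001,0,0],[0,0,0.002,0,0],[0,0,0.002,0,0],[0,0,0.002,0,0]]])

```text
t: 23.47
ee_pos: [524.4, -72.2, 152.3]
tcp_rot: [1.0, 0.011, -0.0, 0.0]
ft_force: [-8.2, 0.8, 17.2]
grip_width: -0.4
grasp_force: 8.5
```

Request:
drive_tool(series=[[[0,0,0.001,0,0],[0,0,0.001,0,0],[0,0,0.001,0,0]]])

```text
t: 23.72
ee_pos: [524.4, -72.2, 152.1]
tcp_rot: [1.0, 0.011, -0.0, 0.0]
ft_force: [-11.0, 3.2, 24.2]
grip_width: -0.0
grasp_force: 12.2
```

The lid is on its stop (24 N). I'll lift and go to the knob.

Request:
drive_tool(series=[[[0,0,-0.01,0,0],[0,0,-0.035,0,0],[0,0,-0.065,0,0],[0,0,-0.09,0,0.04],[0,0,-0.1,0,0.04]]])

```text
t: 24.13
ee_pos: [526.1, -72.8, 253.5]
tcp_rot: [1.0, 0.011, 0.003, 0.001]
ft_force: [0.3, -0.3, 1.4]
grip_width: 23.0
grasp_force: 0.0
```

```bash
python3 - <<'E'
from h import *
t=c2w(-94,45); print(t); shift([*t,260])
s=snapshot("top"); print("pred knob top px",proj(s,[[*t,120]]))
crop(s,255,160,385,260,6,"c7.png")
E
```

```text
[461.83863003  75.01224577]
t 24.13 pos [526.1 -72.8 253.5] a 0.0217 w 23.0 F [ 0.3 -0.3  1.4] q [-0.36  0.13  1.77  0.    1.23  1.19]
shift [ -61.  -149.1   -7.2] roll -0.0025
pred knob top px [[302.04643533 243.87748497]]
```

View pics/c7.png

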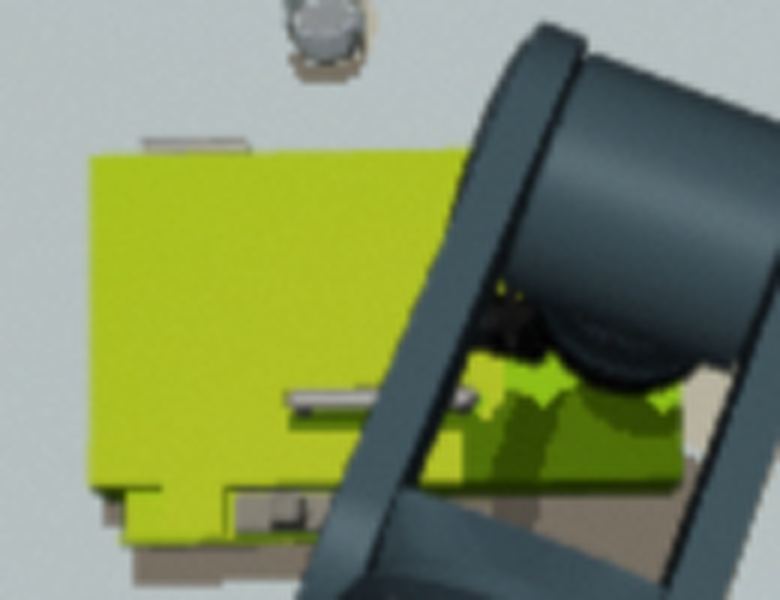

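The lid is closed. The ear is at crop (195,515) and the knob at crop (290,512), which is pixel (303,245) against a predicted (302,244). I'll grip the knob.

Request:
drive_tool(series=[[[-0.01,-0.025,0,0,0.04],[-0.025,-0.06,0,0,0.04],[-0.04,-0.095,0,0,0.04],[-0.055,-0.13,0,0,0.04],[-0.062,-0.148,0,0,0.04]]])

```text
t: 24.6
ee_pos: [456.4, 77.1, 247.6]
tcp_rot: [1.0, 0.011, -0.002, -0.001]
ft_force: [-0.2, 1.1, 0.4]
grip_width: 40.2
grasp_force: 0.0
```

Request:
drive_tool(series=[[[0,0,0,0,0.04],[0,0,0.02,0,0.04],[0,0,0.04,0,0.04],[0,0,0.05,0,0.04],[0,0,0.05,0,0.04]]])

```text
t: 25.02
ee_pos: [457.4, 74.0, 196.2]
tcp_rot: [1.0, 0.01, -0.003, -0.0]
ft_force: [-0.7, -0.2, -0.6]
grip_width: 40.0
grasp_force: 0.0
```

Request:
drive_tool(series=[[[0,0,0,0,0.04],[0,0,0,0,0.04]]])

```text
t: 25.18
ee_pos: [459.7, 73.8, 199.9]
tcp_rot: [1.0, 0.01, 0.0, 0.0]
ft_force: [-0.0, -0.8, 0.4]
grip_width: 39.7
grasp_force: 0.0
```

```bash
python3 - <<'E'
from h import *
shift([461,74,166])
E
```

```text
t 25.18 pos [459.7  73.8 199.9] a 0.0207 w 39.7 F [-0.  -0.8  0.4] q [-0.1   0.06  1.97 -0.    1.11  1.45]
shift [ 1.3 -0.1 33.9] roll -0.0035
```

Request:
drive_tool(series=[[[0.001,0,0.01,-0.0035,0.04],[0.001,0,0.02,-0.0035,0.04],[0.001,0,0.028,-0.0035,0.04],[0.001,0,0.031,-0.0035,0.04],[0.001,0,0.031,-0.0035,0.04]]], squeeze=20)

```text
t: 25.6
ee_pos: [459.3, 74.3, 167.1]
tcp_rot: [1.0, 0.012, -0.001, -0.0]
ft_force: [0.5, 0.2, -0.3]
grip_width: 40.2
grasp_force: 0.0
```

Request:
drive_tool(series=[[[0,0,0,0,0.035],[0,0,0,0,0.025],[0,0,0,0,0.015],[0,0,0,0,0.008],[0,0,0,0,0.008]]])

```text
t: 26.02
ee_pos: [460.4, 74.7, 168.9]
tcp_rot: [1.0, 0.012, 0.001, -0.0]
ft_force: [-0.1, 3.3, 3.2]
grip_width: 13.6
grasp_force: 24.4
```

Request:
drive_tool(series=[[[0,0,0,0,0.008],[0,0,0,0,0.008],[0,0,0,0,0.008]]])

```text
t: 26.27
ee_pos: [460.4, 74.6, 168.9]
tcp_rot: [1.0, 0.012, 0.0, -0.0]
ft_force: [-1.0, 5.3, 5.4]
grip_width: 12.9
grasp_force: 24.7
```

```bash
python3 - <<'E'
from h import *
shift(None); print(w2c(state()["ee_pos"]))
E
```

```text
t 26.27 pos [460.4  74.6 168.9] a 0.0248 w 12.9 F [-1.   5.3  5.4] q [-0.1   0.11  1.99  0.    1.04  1.45]
[-95.43996265  44.66418049]
```

Request:
drive_tool(series=[[[0,-0.007,0,0,0.008],[0,-0.014,0,0,0.008],[0,-0.021,0,0,0.008],[0,-0.028,0,0,0.008],[0,-0.033,0,0,0.008]]])

```text
t: 26.68
ee_pos: [459.7, 106.9, 168.9]
tcp_rot: [1.0, 0.013, 0.0, 0.001]
ft_force: [-1.0, -1.0, 5.0]
grip_width: 13.1
grasp_force: 24.7
```

Request:
drive_tool(series=[[[0,-0.001,0,0,0.008],[0,-0.002,0,0,0.008],[0,-0.003,0,0,0.008],[0,-0.003,0,0,0.008],[0,-0.003,0,0,0.008]]])

```text
t: 27.1
ee_pos: [459.6, 109.7, 168.9]
tcp_rot: [1.0, 0.013, 0.0, 0.001]
ft_force: [-1.4, -1.0, 6.2]
grip_width: 13.4
grasp_force: 24.8
```

```bash
python3 - <<'E'
from h import *
shift(None); print(w2c(state()["ee_pos"]))
E
```

```text
t 27.1 pos [459.6 109.7 168.9] a 0.025 w 13.4 F [-1.4 -1.   6.2] q [-0.02  0.13  1.97 -0.    1.04  1.53]
[-95.39800553  79.75176171]
```

Travelled 35.1 mm. I'll nudge it against the stop to confirm.

Request:
drive_tool(series=[[[0,-0.001,0,0,0.008],[0,-0.0015,0,0,0.008],[0,-0.0015,0,0,0.008],[0,-0.0015,0,0,0.008]]])

```text
t: 27.43
ee_pos: [459.6, 110.2, 168.9]
tcp_rot: [1.0, 0.013, 0.0, 0.002]
ft_force: [-1.4, -7.2, 5.7]
grip_width: 13.6
grasp_force: 24.8
```

It's against the stop (−7 N), so the bolt is home. I'll release, lift, move over the handle and roll −90°.

Request:
drive_tool(series=[[[0,0.001,0,0,0.02],[0,0.0015,0,0,0.035],[0,0.0015,0,0,0.04],[0,0.0015,0,0,0.04],[0,0.0015,0,0,0.04]]])

```text
t: 27.85
ee_pos: [459.1, 110.3, 168.2]
tcp_rot: [1.0, 0.012, -0.0, 0.0]
ft_force: [0.4, 0.3, 0.3]
grip_width: 40.0
grasp_force: 0.0
```

Request:
drive_tool(series=[[[0,0,-0.01,0,0.04],[0,0,-0.03,0,0.04],[0,0,-0.055,0,0.04],[0,0,-0.075,0,0.04],[0,0,-0.08,0,0.04]]])

```text
t: 28.27
ee_pos: [461.0, 110.4, 252.5]
tcp_rot: [1.0, 0.013, 0.003, 0.0]
ft_force: [0.6, -0.1, 1.2]
grip_width: 40.2
grasp_force: 0.0
```

Request:
drive_tool(series=[[[0.01,0.016,0,-0.11,0.04],[0.02,0.032,0,-0.22,0.04],[0.03,0.048,0,-0.33,0.04],[0.04,0.064,0,-0.44,0.04],[0.05,0.08,0,-0.55,0.04]]])

```text
t: 28.68
ee_pos: [511.3, 30.9, 248.1]
tcp_rot: [0.958, 0.286, -0.0, -0.0]
ft_force: [0.3, -0.9, 0.5]
grip_width: 39.8
grasp_force: 0.0
```

Request:
drive_tool(series=[[[0,0,0,-0.11,0.04],[0,0,0,-0.22,0.04],[0,0,0,-0.33,0.04],[0,0,0,-0.44,0.04],[0,0,0,-0.55,0.04]]])

```text
t: 29.1
ee_pos: [510.9, 31.5, 247.9]
tcp_rot: [0.845, 0.535, -0.0, -0.0]
ft_force: [0.8, 0.1, 0.3]
grip_width: 39.9
grasp_force: 0.0
```

Request:
drive_tool(series=[[[0,0,0,-0.11,0.04],[0,0,0,-0.22,0.04],[0,0,0,-0.33,0.04],[0,0,0,-0.44,0.04],[0,0,0,-0.47,0.04]]])

```text
t: 29.52
ee_pos: [510.9, 31.6, 248.0]
tcp_rot: [0.696, 0.718, -0.0, -0.0]
ft_force: [-0.4, -0.1, 0.2]
grip_width: 40.0
grasp_force: 0.0
```

```bash
python3 - <<'E'
from h import *
t=c2w(-45,0); print(t); shift([*t,168])
s=snapshot("top"); crop(s,255,160,385,260,6,"c8.png")
print("pred bar centre",proj(s,[[*t,120],[*c2w(-45,40),120],[*c2w(-45,-40),120]]), "knob home",proj(s,[[*c2w(-94,80),120]]))
E
```

```text
[511.91317626  31.21110629]
t 29.52 pos [510.9  31.6 248. ] a 1.6007 w 40.0 F [-0.4 -0.1  0.2] q [-0.17  0.1   1.82 -0.    1.23 -0.2 ]
shift [-0.5  1.1 80. ] roll 1.5765
pred bar centre [[318.25754534 225.8206586 ]
 [303.71562174 226.0737999 ]
 [332.81580506 225.56346364]] knob home [[289.27040581 244.08351162]]
```

View pics/c8.png

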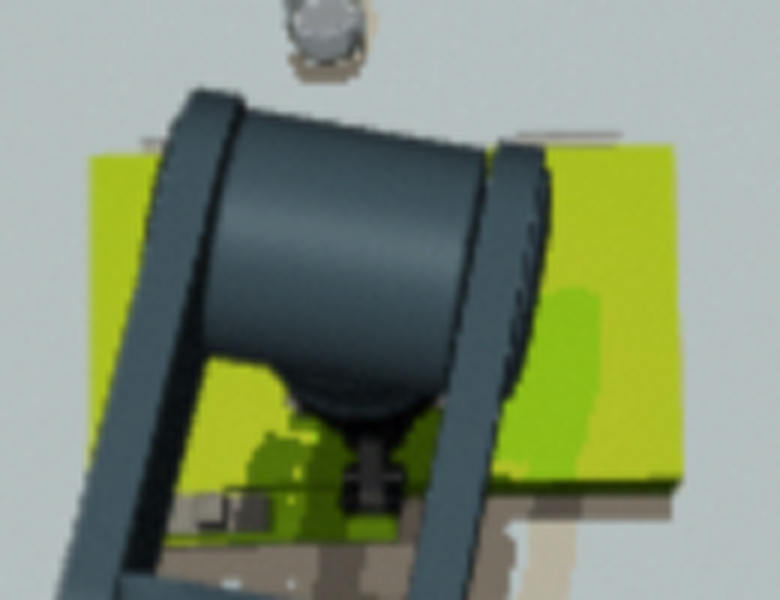

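The knob is home at (290.5,245), which matches the predicted (289,244). The bar row also matches the prediction. I'll descend and grip.

Request:
drive_tool(series=[[[-0.0005,0.001,0.015,0.005,0.04],[-0.0005,0.001,0.035,0.005,0.04],[-0.0005,0.001,0.055,0.005,0.04],[-0.0005,0.001,0.07,0.005,0.04],[-0.0005,0.001,0.079,0.005,0.04]]], squeeze=40)

```text
t: 29.98
ee_pos: [511.0, 31.3, 167.2]
tcp_rot: [0.701, 0.713, -0.001, -0.001]
ft_force: [0.3, -0.0, -0.7]
grip_width: 40.1
grasp_force: 0.0
```

Request:
drive_tool(series=[[[0,0,0,0,0.04],[0,0,0,0,0.04],[0,0,0,0,0.025],[0,0,0,0,0.015],[0,0,0,0,0.005]]])

```text
t: 30.4
ee_pos: [513.0, 30.9, 170.6]
tcp_rot: [0.7, 0.714, 0.001, 0.001]
ft_force: [-0.6, 0.5, 1.9]
grip_width: 8.3
grasp_force: 38.9
```

Request:
drive_tool(series=[[[0,0,0,0,0.005],[0,0,0,0,0.005],[0,0,0,0,0.005],[0,0,0,0,0.005],[0,0,0,0,0.005]]])

```text
t: 30.82
ee_pos: [513.0, 31.0, 170.5]
tcp_rot: [0.7, 0.714, 0.001, 0.001]
ft_force: [-0.1, 1.1, 5.8]
grip_width: 8.1
grasp_force: 39.2
```

Request:
drive_tool(series=[[[0,0,-0.001,0,0.005],[0,0,-0.002,0,0.005],[0,0,-0.003,0,0.005],[0,0,-0.004,0,0.005],[0,0,-0.005,0,0.005]]])

```text
t: 31.23
ee_pos: [512.9, 30.9, 174.5]
tcp_rot: [0.7, 0.714, 0.001, 0.001]
ft_force: [6.5, -0.4, -4.7]
grip_width: 8.9
grasp_force: 38.8
```

Request:
drive_tool(series=[[[0,0,-0.001,0,0.005],[0,0,-0.002,0,0.005],[0,0,-0.003,0,0.005],[0,0,-0.004,0,0.005],[0,0,-0.004,0,0.005]]])

```text
t: 31.65
ee_pos: [513.2, 31.0, 178.4]
tcp_rot: [0.7, 0.714, 0.001, 0.001]
ft_force: [8.7, 0.1, -6.6]
grip_width: 8.5
grasp_force: 38.9
```

Request:
drive_tool(series=[[[0,0,-0.001,0,0.005],[0,0,-0.002,0,0.005],[0,0,-0.003,0,0.005],[0,0,-0.004,0,0.005],[0,0,-0.0045,0,0.005]]])

```text
t: 32.07
ee_pos: [513.2, 31.0, 182.4]
tcp_rot: [0.7, 0.714, 0.001, 0.001]
ft_force: [10.7, 0.0, -10.7]
grip_width: 8.5
grasp_force: 38.7
```

Request:
drive_tool(series=[[[0,0,0,0,0.005],[0,0,0,0,0.005]]])

```text
t: 32.23
ee_pos: [513.2, 30.9, 182.3]
tcp_rot: [0.7, 0.714, 0.001, 0.001]
ft_force: [11.2, -0.1, -10.7]
grip_width: 8.3
grasp_force: 38.8
```

```bash
python3 - <<'E'
from h import *
shift(None)
s=snapshot("scene"); crop(s,240,140,400,260,5,"c9.png")
print(proj(s,[[*c2w(-45,-40),115],[*c2w(-45,-40),127],[*c2w(-45,40),115],[*c2w(-45,40),127]])*1.0)
E
```

```text
t 32.23 pos [513.2  30.9 182.3] a 1.5894 w 8.3 F [ 11.2  -0.1 -10.7] q [-0.17  0.19  1.86  0.    1.08 -0.19]
[[300.59221006 188.32387877]
 [300.46326602 184.70529572]
 [322.80048107 178.70155272]
 [322.81800873 175.15984536]]
```

View pics/c9.png

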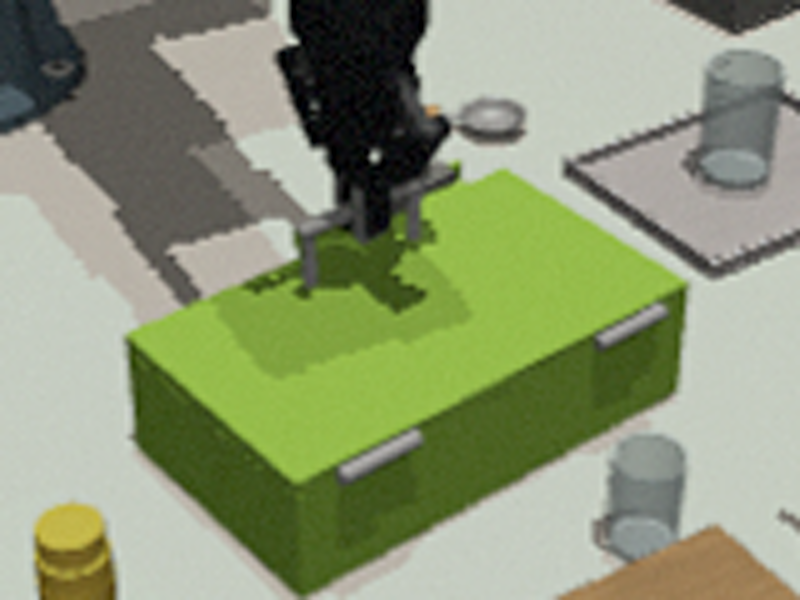

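The bar is raised with the lid held down. There's some side load from off-centre gripping, so I'll relieve it, add 1 mm, and hold.

Request:
drive_tool(series=[[[0,0.0005,-0.0005,0,0.005],[0,0.001,-0.001,0,0.005],[0,0.001,-0.001,0,0.005],[0,0.001,-0.001,0,0.005],[0,0.001,-0.001,0,0.005]]])

```text
t: 32.7
ee_pos: [513.4, 31.0, 182.8]
tcp_rot: [0.7, 0.714, 0.0, 0.0]
ft_force: [8.2, -0.4, -10.2]
grip_width: 8.3
grasp_force: 38.8
```

Request:
drive_tool(series=[[[0,0.001,-0.0005,0,0.005],[0,0.002,-0.0015,0,0.005],[0,0.002,-0.0015,0,0.005],[0,0.002,-0.0015,0,0.005],[0,0.002,-0.0015,0,0.005]]])

```text
t: 33.12
ee_pos: [513.9, 31.0, 184.1]
tcp_rot: [0.7, 0.714, -0.001, -0.001]
ft_force: [0.8, -2.1, -12.7]
grip_width: 8.6
grasp_force: 38.8
```

Request:
drive_tool(series=[[[0,0,0,0,0.005],[0,0,0,0,0.005],[0,0,0,0,0.005],[0,0,0,0,0.005],[0,0,0,0,0.005]]])

```text
t: 33.53
ee_pos: [514.0, 31.1, 184.7]
tcp_rot: [0.7, 0.714, -0.001, -0.001]
ft_force: [-4.4, -3.3, -13.4]
grip_width: 8.7
grasp_force: 38.8
```

Request:
drive_tool(series=[[[0,0,0.001,0,0.005],[0,0,0.001,0,0.005],[0,0,0.001,0,0.005],[0,0,0.001,0,0.005],[0,0,0.001,0,0.005]]])

```text
t: 33.95
ee_pos: [514.0, 31.1, 183.8]
tcp_rot: [0.7, 0.714, -0.001, -0.001]
ft_force: [-4.4, -4.7, -11.7]
grip_width: 8.3
grasp_force: 38.8
```

Request:
drive_tool(series=[[[0,0,0,0,0.005],[0,0,0,0,0.005],[0,0,0,0,0.005],[0,0,0,0,0.005],[0,0,0,0,0.005]]])

```text
t: 34.37
ee_pos: [514.0, 31.1, 183.8]
tcp_rot: [0.7, 0.714, -0.001, -0.001]
ft_force: [-4.3, -4.3, -11.3]
grip_width: 8.5
grasp_force: 38.8
```

Request:
drive_tool(series=[[[0,0,0,0,0.005],[0,0,0,0,0.005],[0,0,0,0,0.005],[0,0,0,0,0.005],[0,0,0,0,0.005]]])

```text
t: 34.78
ee_pos: [514.0, 31.1, 183.8]
tcp_rot: [0.7, 0.714, -0.001, -0.001]
ft_force: [-4.6, -3.7, -11.4]
grip_width: 8.6
grasp_force: 38.8
```

Request:
drive_tool(series=[[[0,0,0,0,0.005],[0,0,0,0,0.005],[0,0,0,0,0.005],[0,0,0,0,0.005],[0,0,0,0,0.005]]])

```text
t: 35.2
ee_pos: [514.0, 31.1, 183.8]
tcp_rot: [0.7, 0.714, -0.001, -0.001]
ft_force: [-3.4, -4.8, -12.3]
grip_width: 8.2
grasp_force: 38.8
```

```bash
python3 - <<'E'
from h import *
shift(None)
E
```

```text
t 35.2 pos [514.   31.1 183.8] a 1.59 w 8.2 F [ -3.4  -4.8 -12.3] q [-0.17  0.2   1.85 -0.    1.09 -0.19]
```

Held about 12 N for over 2 s. I'll lower it gently, release and retreat.

Request:
drive_tool(series=[[[0,0,0.0015,0,0.005],[0,0,0.003,0,0.005],[0,0,0.0045,0,0.005],[0,0,0.006,0,0.005],[0,0,0.0075,0,0.005]]])

```text
t: 35.62
ee_pos: [514.0, 31.1, 176.8]
tcp_rot: [0.7, 0.714, -0.001, -0.001]
ft_force: [-8.2, -4.4, -4.9]
grip_width: 8.5
grasp_force: 39.5
```

Request:
drive_tool(series=[[[0,0,0.0015,0,0.005],[0,0,0.003,0,0.005],[0,0,0.0045,0,0.005],[0,0,0.005,0,0.005],[0,0,0.005,0,0.005]]])

```text
t: 36.03
ee_pos: [514.1, 31.1, 172.4]
tcp_rot: [0.7, 0.714, -0.001, -0.001]
ft_force: [-9.2, -3.0, 0.1]
grip_width: 8.2
grasp_force: 40.0
```

Request:
drive_tool(series=[[[0,0,0.0007,0,0.005],[0,0,0.0007,0,0.005],[0,0,0.0007,0,0.02],[0,0,0.0007,0,0.04],[0,0,0.0007,0,0.04]]])

```text
t: 36.45
ee_pos: [517.0, 31.2, 173.1]
tcp_rot: [0.7, 0.714, 0.002, 0.002]
ft_force: [0.3, -0.2, 0.1]
grip_width: 39.9
grasp_force: 0.0
```

Request:
drive_tool(series=[[[0,0,0,0,0.04],[0,0,-0.01,0,0.04],[0,0,-0.035,0,0.04],[0,0,-0.07,0,0.04],[0,0,-0.105,0,0.04]]])

```text
t: 36.87
ee_pos: [514.8, 31.3, 277.7]
tcp_rot: [0.7, 0.714, -0.0, -0.001]
ft_force: [1.5, -0.7, 0.1]
grip_width: 40.1
grasp_force: 0.0
```

Request:
drive_tool(series=[[[0,0,-0.03,0,0.04],[0.01,0.01,-0.05,0,0.04],[0.03,0.0,-0.05,0,0.04],[0.06,0,-0.05,0,0.04],[0.09,0,-0.05,0,0.04]]])

```text
t: 37.28
ee_pos: [513.7, 121.7, 328.2]
tcp_rot: [0.701, 0.713, 0.001, 0.001]
ft_force: [0.3, 0.1, 0.2]
grip_width: 39.8
grasp_force: 0.0
```

Request:
drive_tool(series=[[[0.03,-0.01,0,0,0.04],[0.06,-0.02,0,0,0.04],[0.09,-0.03,0,0,0.04],[0.12,-0.04,0,0,0.04],[0.14,-0.05,0,0,0.04]]])

```text
t: 37.7
ee_pos: [460.1, 262.5, 327.5]
tcp_rot: [0.7, 0.714, 0.001, 0.0]
ft_force: [0.2, -0.7, 1.0]
grip_width: 39.7
grasp_force: 0.0
```

```bash
python3 - <<'E'
from h import *
shift(None)
s=snapshot("top"); q=snapshot("scene")
def big(s,b,h):
    x0,y0,x1,y1=b; im=np.clip(s["frame"][y0:y1,x0:x1,::-1]*1.4,0,255).astype(np.uint8); return cv2.resize(im,(int((x1-x0)*h/(y1-y0)),h),interpolation=cv2.INTER_CUBIC)
a=big(s,(160,160,450,270),290); b=big(q,(200,130,440,230),300)
w=max(a.shape[1],b.shape[1]); P=lambda i:cv2.copyMakeBorder(i,0,0,0,w-i.shape[1],cv2.BORDER_CONSTANT)
v=np.vstack([P(a),P(b)]); print(v.shape); cv2.imwrite("pics/fin.png",v)
print("knob home px",proj(s,[[*c2w(-94,80),120]]))
E
```

```text
t 37.7 pos [460.1 262.5 327.5] a 1.591 w 39.7 F [ 0.2 -0.7  1. ] q [0.29 0.06 1.69 0.   1.39 0.27]
(590, 764, 3)
knob home px [[289.27040581 244.08351162]]
```

View pics/fin.png

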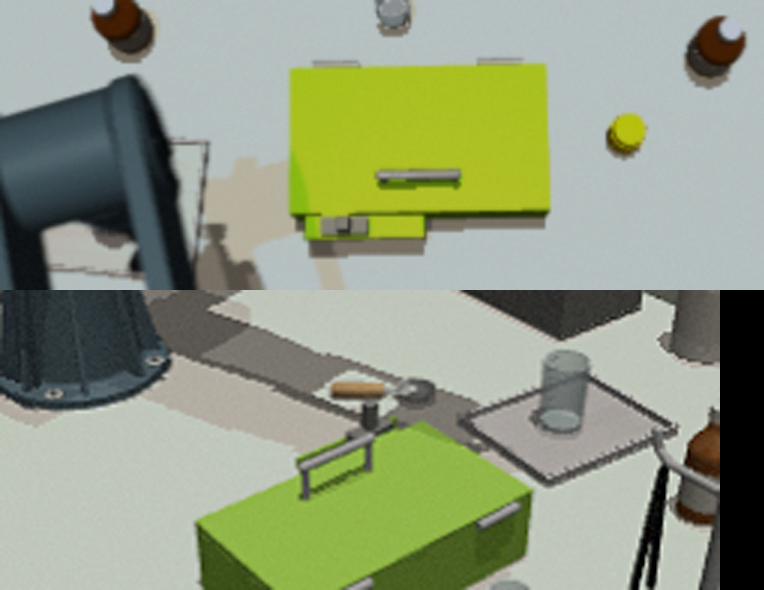

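The lid is closed, the handle is at rest, the bolt is over the ear, and the cup stands upright in the tray at (565,420). As a last check, I'll measure the bolt's travel by template match against the earlier open picture.

```bash
python3 - <<'E'
from h import *
s=snapshot("top"); crop(s,255,160,385,260,6,"c10.png")
A=cv2.imread("pics/c7.png"); B=cv2.imread("pics/c10.png")
T=A[490:535,262:316]; r=cv2.matchTemplate(B[470:560,140:320],T,cv2.TM_CCOEFF_NORMED); _,m,_,l=cv2.minMaxLoc(r)
print(m,"shift px",((l[0]+140)-262)/6,((l[1]+470)-490)/6,"expected",proj(s,[[*c2w(-94,80),115]])-proj(s,[[*c2w(-94,45),115]]))
E
```

```text
0.8912935256958008 shift px -12.666666666666666 0.3333333333333333 expected [[-12.72955342   0.20520591]]
```

The measured travel is −12.67 px against an expected −12.73 px, about 34.8 mm, so the bolt is fully home. Handing in.

```bash
python3 -c "
from workcell import close_job
print(close_job())"
```

```text
the job is handed in; nothing more can be done
None
```

The job is handed in: the cup stands in the tray, both short brown bottles are in the closed case, the bolt is home (about 35 mm travel), and the handle was pulled up at about 12 N for just over 2 s (peak reading 13.4 N, plus a few newtons of side load), then eased back to rest.

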